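# Refit the caster ball of an upturned rover

### The arm

A 6-joint arm with a two-finger parallel gripper is mounted at the origin on the work surface. World frame = base frame: x ahead of the robot, y to its left, z up, the work surface at z = 0. Lengths are in m, angles in rad, forces in N, time in s.
With the tool pointing down it reaches from about 0.275 to 0.75 m from the base axis. Payload 10.2 kg.
Tool frame: the origin (TCP) lies midway between the tips of the shut fingers; the grasp point (between the pads) lies 19 mm behind it; z points along the fingers, x is the direction in which the jaws open and shut, and the axes are right-handed (so a half turn about z gives the same grasp; the last joint's range is limited). The gripper opens to 85 mm and grips with 20 to 120 N. Pads are 22 mm wide; open, the fingers measure 114 mm over their backs; the gripper's body (76 mm by 85 mm) begins 54 mm behind the grasp point. The pads swing forward as they close: fully open they stand 13 mm farther back than shut.
Start: joints at [-1.477, 0.313, 1.498, -0, 1.331, -0.223], TCP at [0.164, -0.499, 0.231] pointing down, gripper open.
Joint ranges: [-2.94, 2.94], [-0.97, 2.17], [0.19, 2.56], [-1.23, 4.37], [0.02, 3.11], [-2.88, 2.88]. Speed limits (rad/s): [2.39, 2.39, 3.01, 3.14, 3.14, 3.14].

### API

Orientations are given as [roll, pitch, yaw] about the fixed x, y, z axes, in that order (R = Rz(yaw) Ry(pitch) Rx(roll)).
In Python, from plant import arm gives the robot as it stands.
- The arm moves only by the tool carry_out, never from a script. Its argument "increments" is a list of rows, each a list of 3 entries, a list of its own where there are three numbers: the gripper command: -1 is shut, 1 is fully open, values between are in proportion, then the shift along the tool's x, y, z in m, then the turn about the tool's z in degrees. A call has 1 to 12 rows; each row is the pose to reach, as a shift and turn from the pose measured when the call began, along the tool's axes at that moment; what a row does not reach only later rows make up. A row lasts 1/10 s, in which the tool goes at most 50 mm and 8.59 degrees, less where a joint would pass 70% of its speed; a pose out of reach is approached as far as the arm can. A call with a gripper value outside its range is refused whole. The fingers move at their own pace and stop on an object; "squeeze" is the grip in N (left out, the last holds). Time passes only in rows, so rows that repeat a pose let the fingers close. It gives the time, the measured TCP pose, the force and the opening at its end, in the units of the state.
- arm.sense(): the state, without advancing time (a new reading comes with each control period).
- arm.snapshot(name): name is "side" or "top" or "wrist"; returns a dict with "pixels" (420x560x3 uint8, red, green, blue), "mtx" (3x3 intrinsics, pixels), "rvec" (rotation vector, rad) and "tvec" (3), from world to camera coordinates, as OpenCV has them; the wrist camera has in their place "mount" (4x4, takes a point from camera to tool coordinates, whose origin is the TCP and whose axes are the tool frame's). Camera axes: x right, y down, z forward; pixel columns grow to the right and rows downward; lengths in m; the calibration is good to about 2 mm. The wrist camera is an equidistant fisheye: a pixel r from the principal point sees the ray r / f radians off the axis. A picture is of the moment at which its call begins: read the wrist's pose just before it. There is no depth.
- arm.sign_off(): hands the job in, once; it reports no verdict.
Trained networks look in a picture, given as the dict that the camera call returned (one of the last four; its "shot" number tells which), for a name from the list of things; names that differ only in an ending like _2 or _b are one class to them, and where a whole thing is asked for, a point or a joint stands for the part that bears it (a point fixed in the world has none). Each returns a list of dicts, best first, with "confidence" (0 to 1); they miss things now and then, are a little off and sometimes report something else, mostly with a low value. They report only what shows in the picture. A call takes as long as a camera call.
- arm.masks_of(picture, query): "pixels" (420x560 bool, what is visible of it) and "rect" ([centre column, centre row, width, height] in pixels, round what is visible of it).
The state is a dict: "time": time; "joint_pos": joint angles; "joint_vel": joint speeds; "joint_torque": joint torques, N m; "position": TCP position; "eef_rot": TCP orientation; "contact_force": force on the tool from outside, world axes, zero at the start; "wrist_torque": the same for the moment, N m; "grip_width": finger opening in m.
Only numpy, scipy, OpenCV 4.12 (cv2) and the standard library are available. Lean on these libraries where they do the work, as an engineer would, in place of code of your own. Each camera call takes 0.05 s, during which the arm holds its last target.

### The job

The small rover lies belly-up and its steel caster ball is loose on the belly plate. Nudge the ball across the plate, without gripping it or lifting it off, until it drops into the round caster pocket; then slide the orange keeper fully home over it and turn the blue turn-button fully across behind the keeper to lock it. Leave the loose nut and pulley on the belly, and the screwdriver and brush beside the rover, where they are.

Things in the scene. Friction and masses are not known exactly. Their poses are not given: they have to be found in the camera images.
- rover: wheeled robot lying belly-up in a wooden cradle; it cannot move. Origin: bench level under the belly plate's centre; z up. The flat dark green plate, 160 mm along its x, 250 mm along its y, faces up at z = 80 mm. A grey edge, 4 mm thick, stands 10 mm above it all round. Two black 80 mm tyres lie outside the plate at x = +-86 to +-112 mm, y = 20 to 100 mm, 18 mm higher than it.
- pocket (a point): centre of the mouth of the round caster pocket, level with the belly plate: x = 0, y = -17 mm in the rover's frame. The pocket is 31.5 mm wide, 12 mm deep, with a flush white ring of 41 mm round it. The ball can roll in from the plate's +y half. A seated ball has its centre 3 mm above the plate and stands 18 mm out of it.
- ball_center (a point): centre of the steel caster ball, 30 mm wide, about 0.11 kg. It rolls on the belly plate with its centre 15 mm above it, and comes to rest within a few mm when no longer pushed.
- guide (a point): middle of the keeper's guide on the belly plate, at plate level: x = 0, y = -50 mm in the rover's frame. A grey bed, 9 mm high, between two rails at x = +-23 to +-29 mm, 17 mm high above the plate; all from y = -62 to -39 mm.
- keeper (a joint): travel in m of the orange keeper along the rover's +y: 0 drawn back (pocket open), 0.032 fully home at its stop, fork round the ball. About 2 N moves it; it stays where left. A plate 44 mm wide, 9 to 13 mm above the belly plate; the open fork points to +y, its round centre comes over the pocket when home; the tail ends 48 mm behind (-y of) that centre.
- keeper_tab (a point): centre of the keeper's upright finger tab: 24 mm along the rover's x, 8 mm thick along y, 13 to 33 mm above the belly plate (this point is at 23 mm). It lies at y = -73 mm in the rover's frame with the keeper at 0 and at y = -41 mm with it home. Behind it (-y) the keeper plate goes on for another 20 mm.
- turn_button (a joint): angle in rad of the blue turn-button, growing clockwise seen from above. At 0 its bar points along the rover's -y (open; it starts near there); at 1.57, its stop, along the rover's -x, across behind the home keeper's tail (locked). Lowest -0.6. About 1.3 N at the peg turns it; it stays where left. Bar 12 mm wide, 9 to 14 mm above the belly plate, ending 38 mm from the pivot.
- button_pivot (a point): the turn-button's upright pivot axis, at x = 34 mm, y = -73 mm in the rover's frame; the point is 24 mm above the belly plate.
- button_peg (a point): middle of the round upright finger peg on the turn-button, 10 mm across, 14 to 34 mm above the belly plate (this point is at 24 mm), 32 mm from the pivot axis.
- nut: loose brass hexagon nut, 18 mm wide and 8 mm high, lying on the belly plate near one long side; leave it. Origin: centre of its underside.
- pulley: loose aluminium belt pulley, 26 mm across and 18 mm high, standing on the belly plate near one long side; leave it. Origin: centre of its underside.
- screwdriver: red-handled screwdriver lying on the bench on the arm's right-hand side of the rover; leave it
- brush: flat cleaning brush with a wooden handle lying on the bench on the arm's left-hand side of the rover; leave it

How it is judged:
On the way, in this order (a step that is already met when the one before it is completed fails the run):
1. the ball lies at rest in the caster pocket (horizontal distance between ball_center and pocket below 0.004 m and z of ball_center in the frame of pocket below 0.006 m and linear speed of ball below 0.03 m/s), for 0.2 s.
2. the keeper is fully home over the seated ball (value of joint keeper above 0.0295 m and horizontal distance between ball_center and pocket below 0.004 m and z of ball_center in the frame of pocket below 0.006 m), for 0.2 s.
3. the turn-button lies across behind the keeper (value of joint turn_button above 1.42 rad and value of joint keeper above 0.0295 m), for 0.2 s.
At the end, for the whole second after the job is handed in: The ball rests in the pocket (within 4 mm of its centre sideways, its centre less than 6 mm above the belly plate), the keeper is home (joint above 0.0295 m) and the turn-button is across behind it (joint above 1.42 rad) (all of step 1 and all of step 3); the robot touches nothing.
It fails at once if the ball is lifted more than 8 mm off the belly plate (z of ball_center in the frame of pocket above 0.023 m).
It fails at once if the ball is gripped or pressed with more than 15 N (contact force between the fingers and ball above 15 N).
It fails at once if the nut or the pulley is moved more than 15 mm (distance of any of nut, pulley from where it was at the start of the episode above 0.015 m).
It fails at once if the screwdriver or the brush is moved more than 30 mm (distance of any of screwdriver, brush from where it was at the start of the episode above 0.03 m).
It also fails if it takes over 45 s, if anything falls off the work surface, if the arm or the gripper's body presses on something with over 40 N, if the wrist force passes 120 N, or if a joint passes its speed limit or range.

## Working session

There is one attempt and no reset: what is moved stays moved. The work goes in short steps, Python scripts to look and compute and a tool call to move; the robot and the scene stay as the last step left them, time stands still between calls to the robot, and variables do not carry over. Pictures are saved under pics/ and viewed, and the job is handed in when it is done.

Besides the shell and the picture viewer there is one more tool, called after ">>>" as a command line: name --argument value ..., lists and objects as JSON in quotes. carry_out: Moves the arm, as the interface text tells. Its arguments: {"type":"object","properties":{"increments":{"type":"array"},"squeeze":{"type":"number"}},"required":["increments"]}

```bash
mkdir -p pics; ls; cat > h.py <<'E'
import numpy as np, cv2
from plant import arm
def snap(n,f):
    p=arm.snapshot(n); cv2.imwrite('pics/'+f,p['pixels'][:,:,::-1]); return p
def cam(p):
    R=cv2.Rodrigues(np.array(p['rvec'],float))[0]; return np.array(p['mtx'],float),R,np.array(p['tvec'],float).ravel()
def proj(p,X):
    return cv2.projectPoints(np.array(X,float).reshape(-1,3),np.array(p['rvec'],float),np.array(p['tvec'],float),np.array(p['mtx'],float),None)[0].reshape(-1,2)
def at_z(p,uv,z):
    K,R,t=cam(p); d=R.T@np.linalg.solve(K,[uv[0],uv[1],1.]); c=-R.T@t
    return c+d*(z-c[2])/d[2]
E
python3 - <<'E'
from h import *
s=arm.sense(); print(s)
for n in ['top','side','wrist']:
    p=snap(n,n+'0.png'); print(n,p['mtx'],p.get('rvec'),p.get('tvec'),p.get('mount'))
E
```

```text
pics
{'time': 0.0, 'joint_pos': array([-1.47740147e+00,  3.13470233e-01,  1.49847149e+00,  1.06657451e-05,
        1.33099941e+00, -2.23392933e-01]), 'joint_vel': array([-0.00018077,  0.00153797, -0.00073428, -0.00113561, -0.00136153,
        0.00045966]), 'joint_torque': array([ 8.13736006e-04, -4.12263787e+01, -2.59748018e+01, -1.00664781e-04,
        4.02790611e-03,  2.84350484e-06]), 'position': array([ 0.16351464, -0.49860397,  0.23071177]), 'eef_rot': array([-3.14128381e+00,  1.31267509e-03, -1.25401087e+00]), 'contact_force': array([ 0.7443695 , -0.03655852, -0.19657267]), 'wrist_torque': array([-0.01109629,  0.01257156,  0.0280924 ]), 'grip_width': 0.08531851262599582}
top [[503.91513674   0.         276.01738625]
 [  0.         503.91513674 211.72211553]
 [  0.           0.           1.        ]] [ 2.20774869 -2.17497984  0.09451408] [-0.02190696  0.57011025  1.62521797] None
side [[474.17973062   0.         275.09466929]
 [  0.         474.17973062 213.54924173]
 [  0.           0.           1.        ]] [ 2.29485687 -0.29574855  0.10164107] [-0.55646948  0.16155086  1.11874719] None
wrist [[325.1922621    0.         277.91934516]
 [  0.         325.1922621  208.30324141]
 [  0.           0.           1.        ]] None None [[ 9.99998761e-01 -1.57385176e-03  3.39956761e-05 -6.61253690e-05]
 [ 1.50102864e-03  9.59791596e-01  2.80709527e-01 -7.02943272e-02]
 [-4.74423947e-04 -2.80709128e-01  9.59792769e-01 -1.42035506e-01]
 [ 0.00000000e+00  0.00000000e+00  0.00000000e+00  1.00000000e+00]]
```

View pics/top0.png

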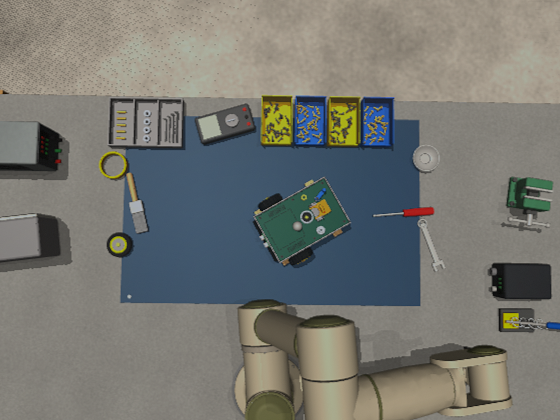

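View pics/side0.png

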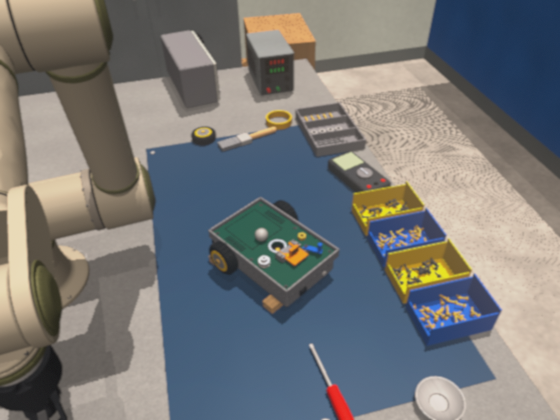

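View pics/wrist0.png

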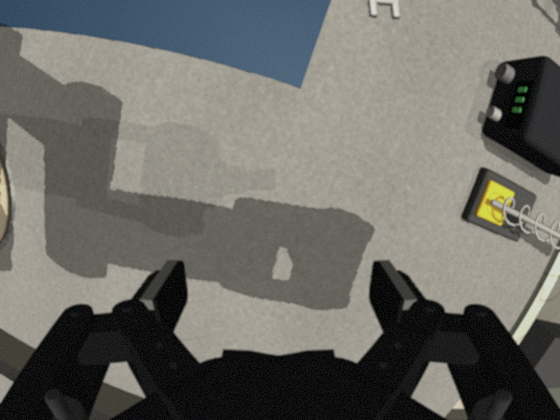

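The rover is near (302,221) in the top view and (275,250) in the side view. The ball is at about (298,226) top and (261,235) side. I'll zoom in for measuring.

```bash
python3 - <<'E'
import cv2
a=cv2.imread('pics/top0.png')[165:275,235:370]; cv2.imwrite('pics/topz.png',cv2.resize(a,None,fx=5.5,fy=5.4,interpolation=2))
a=cv2.imread('pics/side0.png')[190:315,195:350]; cv2.imwrite('pics/sidez.png',cv2.resize(a,None,fx=5,fy=4.8,interpolation=2))
E
python3 - <<'E'
from h import *
for n in ['top','side']:
    p=arm.snapshot(n)
    for q in ['rover','ball_center','keeper','turn_button','keeper_tab','button_peg','nut','pulley']:
        for d in arm.masks_of(p,q)[:2]: 
            m=d['pixels']; ys,xs=np.nonzero(m); print(n,q,round(d['confidence'],2),np.round(d['rect'],1),m.sum(),xs.mean().round(1),ys.mean().round(1))
E
```

```text
top rover 0.55 [302.9 220.9  93.8  85. ] 4967 299.2 220.6
top ball_center 0.51 [298.6 225.4  10.1   9.1] 56 297.9 225.4
top keeper 0.63 [325.2 207.5  15.5  16. ] 142 323.2 207.3
top keeper 0.2 [303.2 222.2  99.5  90.4] 5069 299.4 220.2
top turn_button 0.53 [322.7 195.2   7.2  11.6] 39 320.8 193.2
top keeper_tab 0.65 [322.1 194.8  10.9  12.3] 63 320.7 193.8
top nut 0.74 [297.  224.8   8.8   8.9] 78 297.4 225.6
top nut 0.4 [417.9 211.3  35.6  10.6] 222 419.1 211.2
top pulley 0.44 [319.6 230.2  12.3   8.3] 49 320.6 229.3
top pulley 0.3 [299.  220.4  95.7  87.5] 5019 299.3 220.4
side rover 0.62 [275.  255.5 132.3 116.6] 8370 272.0 250.7
side ball_center 0.71 [247.8 138.9  61.   23.9] 547 244.0 138.6
side keeper 0.83 [296.8 255.4  21.4  22.5] 277 295.3 254.2
side turn_button 0.55 [314.2 249.6  15.6  10.7] 114 313.7 248.0
side keeper_tab 0.53 [295.4 254.6  26.1  22.2] 299 295.2 253.9
side button_peg 0.58 [311.9 247.8  22.1  10.7] 101 314.0 248.2
```

View pics/topz.png

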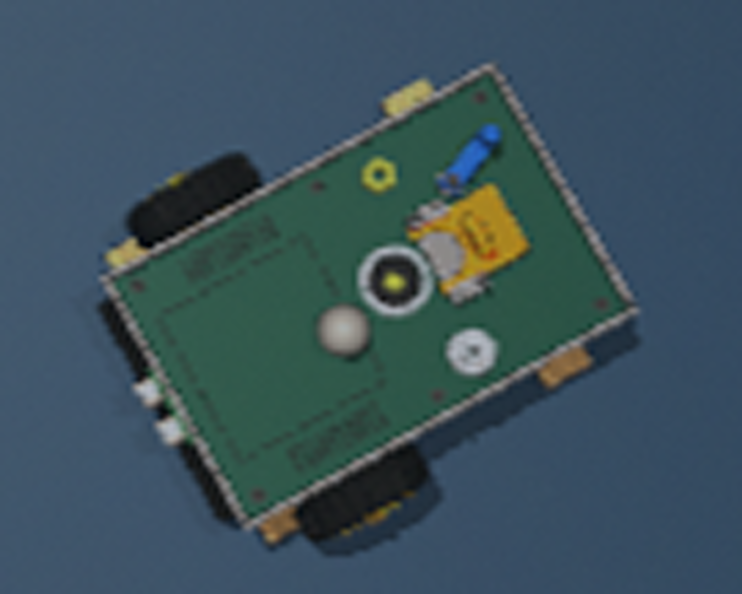

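View pics/sidez.png

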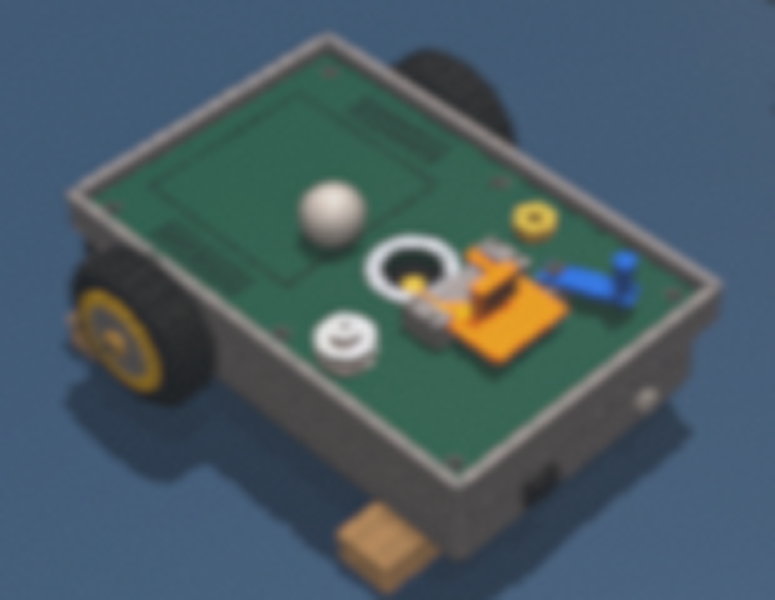

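```bash
cat >> h.py <<'E'
def rv(P,th,X):
    c,s=np.cos(th),np.sin(th); X=np.atleast_2d(X); return np.c_[P[0]+c*X[:,0]-s*X[:,1],P[1]+s*X[:,0]+c*X[:,1],X[:,2]]
def inv(P,th,X):
    c,s=np.cos(th),np.sin(th); d=np.atleast_2d(X)[:,:2]-P[:2]; return np.c_[c*d[:,0]+s*d[:,1],-s*d[:,0]+c*d[:,1]]
E
python3 - <<'E'
from h import *
from scipy.optimize import least_squares
pt,ps=arm.snapshot('top'),arm.snapshot('side')
f=lambda L,ox,oy,sx,sy:np.array(L,float)/[sx,sy]+[ox,oy]
# order: (+x,-y),(-x,-y),(-x,+y),(+x,+y)
T=f([(490,68),(635,310),(247,525),(105,280)],235,165,5.5,5.4)
S=f([(720,283),(458,482),(70,193),(328,35)],195,190,5,4.8)
for w in (80,82,84):
  h=w+45
  C=np.array([(w,-h,90),(-w,-h,90),(-w,h,90),(w,h,90)])/1e3
  for nm,sel in (('top',(1,0)),('side',(0,1)),('both',(1,1))):
    r=lambda q:np.r_[sel[0]*(proj(pt,rv(q[:2],q[2],C))-T).ravel(),sel[1]*(proj(ps,rv(q[:2],q[2],C))-S).ravel()]
    o=least_squares(r,[.5,0,.5]); print(w,nm,o.x.round(4),np.sqrt(np.mean(o.fun**2)).round(2))
def tri(a,b):
    r=lambda X:np.r_[proj(pt,X)[0]-a,proj(ps,X)[0]-b]
    o=least_squares(r,[.5,0,.1]); return o.x,o.fun
q=o.x
for n,a,b in [('ball',(343,330),(333,214)),('pocketring',(396,280),(412,268)),('nut',(379,174),(535,215)),('pulley',(472,351),(346,333)),('peg',(490,134),(626,262))]:
    a=f(a,235,165,5.5,5.4);b=f(b,195,190,5,4.8)
    X,e=tri(a,b); print(n,X.round(4),inv(q[:2],q[2],X).round(4),X[2].round(4),e.round(1))
E
```

```text
80 top [ 0.5418 -0.0948  0.5295] 0.34
80 side [ 0.5455 -0.0955  0.5297] 0.61
80 both [ 0.5442 -0.0953  0.5301] 0.85
82 top [ 0.5419 -0.0948  0.5296] 0.17
82 side [ 0.5456 -0.0947  0.5285] 0.17
82 both [ 0.5443 -0.0949  0.5294] 0.54
84 top [ 0.5419 -0.0948  0.5296] 0.59
84 side [ 0.5457 -0.0938  0.5273] 0.5
84 both [ 0.5443 -0.0944  0.5287] 0.92
ball [ 0.5231 -0.0797  0.0963] [[-0.0109  0.0235]] 0.0963 [ 0.1 -0.6 -0.5  0.1]
pocketring [ 0.5526 -0.1104  0.0821] [[-0.0009 -0.018 ]] 0.0821 [ 0.1 -0.4 -0.3  0. ]
nut [ 0.6137 -0.0995  0.0908] [[ 0.0574 -0.0394]] 0.0908 [ 0.1 -0.5 -0.4  0. ]
pulley [ 0.512  -0.1531  0.0939] [[-0.0575 -0.0344]] 0.0939 [ 0.1 -0.6 -0.4  0.1]
peg [ 0.6362 -0.1605  0.1134] [[ 0.046  -0.1033]] 0.1134 [ 0.2 -0.7 -0.5  0.1]
```

```bash
cat >> h.py <<'E'
RP=np.array([.5438,-.0949]); TH=.5294
from scipy.spatial.transform import Rotation as Ro
def go(xyz,yaw_deg):
    s=arm.sense(); R=Ro.from_euler('xyz',s['eef_rot']).as_matrix()
    d=R.T@(np.array(xyz)-s['position']); t=(np.degrees(s['eef_rot'][2])-yaw_deg+180)%360-180
    print('shift',(d*1000).round(1),'turn',round(t,2),'t',s['time'],'F',s['contact_force'].round(2),'pos',s['position'].round(4),'yaw',np.degrees(s['eef_rot'][2]).round(2),'w',round(s['grip_width'],4))
def grv(x,y,z,yaw_off=0): # rover frame target, z above plate, yaw relative to rover
    p=rv(RP,TH,[x,y,z+.08])[0]; print('world',p.round(4)); go(p,np.degrees(TH)+yaw_off)
E
python3 -c "
from h import *
go([.480,-.038,.23],45.4)"
```

```text
shift [-339.3 -444.3    1.3] turn -117.25 t 1.15 F [-0.02 -0.55  0.27] pos [ 0.1635 -0.4989  0.2313] yaw -71.85 w 0.0857
```

>>> carry_out --increments '[[-0.62,[-0.339,-0.444,0],-117],[-0.62,[-0.339,-0.444,0],-117],[-0.62,[-0.339,-0.444,0],-117],[-0.62,[-0.339,-0.444,0],-117],[-0.62,[-0.339,-0.444,0],-117],[-0.62,[-0.339,-0.444,0],-117],[-0.62,[-0.339,-0.444,0],-117],[-0.62,[-0.339,-0.444,0],-117],[-0.62,[-0.339,-0.444,0],-117],[-0.62,[-0.339,-0.444,0],-117],[-0.62,[-0.339,-0.444,0],-117],[-0.62,[-0.339,-0.444,0],-117]]'

```text
time: 2.35
position: [0.4814, -0.0346, 0.2312]
eef_rot: [-3.141, -0.001, 0.557]
contact_force: [-0.5, -0.0, -0.1]
grip_width: 0.0159
```

```bash
python3 -c "
from h import *
go([.480,-.038,.20],45.4)"
```

```text
shift [-3.   2.2 31.2] turn -13.49 t 2.35 F [-0.47 -0.04 -0.14] pos [ 0.4814 -0.0346  0.2312] yaw 31.91 w 0.0159
```

>>> carry_out --increments '[[-0.62,[-0.003,0.002,0.031],-13.5],[-0.62,[-0.003,0.002,0.031],-13.5],[-0.62,[-0.003,0.002,0.031],-13.5]]'

```text
time: 2.65
position: [0.4798, -0.0377, 0.1998]
eef_rot: [-3.14, -0.0, 0.794]
contact_force: [-0.3, 1.2, 0.1]
grip_width: 0.0165
```

```bash
cat >> h.py <<'E'
def wproj(p,X,s):
    R=Ro.from_euler('xyz',s['eef_rot']).as_matrix(); M=np.array(p['mount']); K=np.array(p['mtx'])
    tp=(np.atleast_2d(X)-s['position'])@R; c=(tp-M[:3,3])@M[:3,:3]
    th=np.arctan2(np.hypot(c[:,0],c[:,1]),c[:,2]); ph=np.arctan2(c[:,1],c[:,0])
    return np.c_[K[0,2]+K[0,0]*th*np.cos(ph),K[1,2]+K[1,1]*th*np.sin(ph)]
def wat(p,uv,z,s):
    R=Ro.from_euler('xyz',s['eef_rot']).as_matrix(); M=np.array(p['mount']); K=np.array(p['mtx'])
    d=(np.array(uv,float)-[K[0,2],K[1,2]])/K[0,0]; th=np.hypot(*d); 
    c=np.r_[np.sin(th)*d/max(th,1e-9),np.cos(th)]
    D=R@M[:3,:3]@c; o=R@M[:3,3]+s['position']; return o+D*(z-o[2])/D[2]
def wr(f,show=True):
    s=arm.sense(); p=arm.snapshot('wrist'); im=p['pixels'][:,:,::-1].copy(); cv2.imwrite('pics/raw_'+f,im)
    pts=[(82,-127,90),(-82,-127,90),(-82,127,90),(82,127,90),(0,-17,80),(34,-73,104)]
    for u in wproj(p,rv(RP,TH,np.array(pts)/1e3),s): cv2.drawMarker(im,tuple(int(round(v)) for v in u),(255,0,255),0,8,1)
    cv2.imwrite('pics/'+f,cv2.resize(im,(784,588))); return p,s
E
python3 -c "
from h import *
wr('w1.png'); go([.480,-.038,.20],45.4)"
```

```text
shift [-0.1  0.   0.4] turn -0.11 t 2.7 F [0.16 0.31 0.91] pos [ 0.4801 -0.0379  0.2004] yaw 45.29 w 0.0163
```

View pics/w1.png

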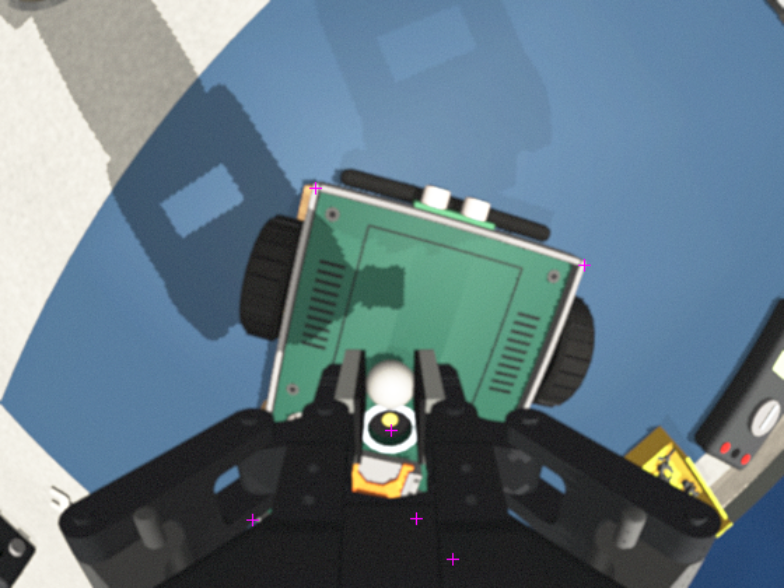

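```bash
python3 -c "
from h import *
s=arm.sense();p=arm.snapshot('wrist')
b=wat(p,(390/1.4,381/1.4),.095,s); print(b,inv(RP,TH,b))
k=wat(p,(389.5/1.4,429/1.4),.08,s); print(k,inv(RP,TH,k))
d=k-b; d/=np.hypot(*d[:2]); print(np.degrees(np.arctan2(d[1],d[0])), np.hypot(*(k-b)[:2]))
u=d[:2]
for r in (.055,.0): go([b[0]-u[0]*r,b[1]-u[1]*r,.087],np.degrees(np.arctan2(u[0],-u[1])))
"
```

```text
[ 0.52051159 -0.07862653  0.095     ] [[-0.01188211  0.02580681]]
[ 0.55249694 -0.11074167  0.08      ] [[-0.00049388 -0.01806519]]
-45.116011714382026 0.04532598371715843
shift [ -0.3   2.2 113.7] turn 0.37 t 2.75 F [-0.23 -0.28 -0.46] pos [ 0.4802 -0.038   0.2007] yaw 45.25 w 0.016
shift [ -0.6  57.2 113.7] turn 0.37 t 2.75 F [-0.23 -0.28 -0.46] pos [ 0.4802 -0.038   0.2007] yaw 45.25 w 0.016
```

>>> carry_out --increments '[[-0.62,[-0.0005,0.002,0.04],0],[-0.62,[-0.0005,0.002,0.08],0],[-0.62,[-0.0005,0.002,0.1],0],[-0.62,[-0.0005,0.002,0.112],0],[-0.62,[-0.0005,0.002,0.112],0]]'

```text
time: 3.25
position: [0.4812, -0.0398, 0.0882]
eef_rot: [-3.141, -0.001, 0.788]
contact_force: [0.2, 0.5, 0.3]
grip_width: 0.016
```

```bash
python3 -c "
from h import *
wr('w2.png');snap('side','s2.png')
a=cv2.imread('pics/s2.png')[170:315,170:350]; cv2.imwrite('pics/s2z.png',cv2.resize(a,None,fx=4,fy=4,interpolation=2))
go([.5205,-.0786,.088],44.9)"
```

```text
shift [-0.4 54.4  1.9] turn 0.3 t 3.35 F [ 0.1  -0.29  0.28] pos [ 0.4821 -0.04    0.0898] yaw 45.2 w 0.0162
```

View pics/w2.png

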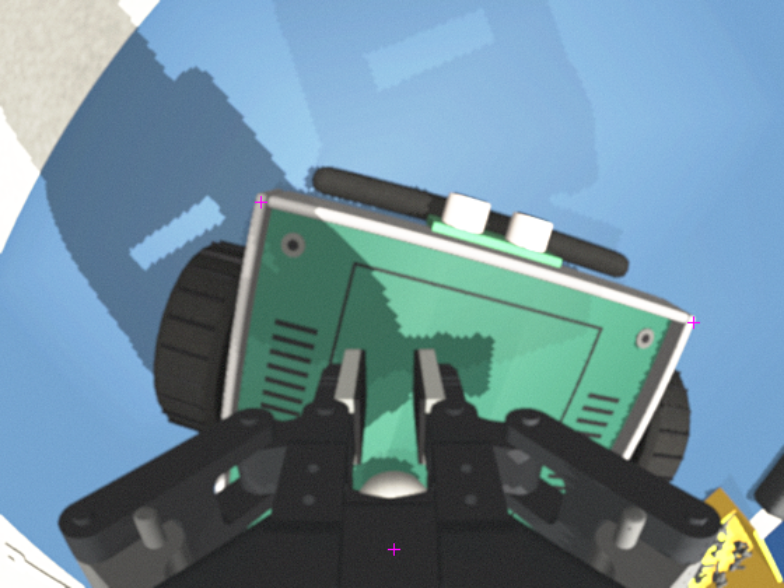

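View pics/s2z.png

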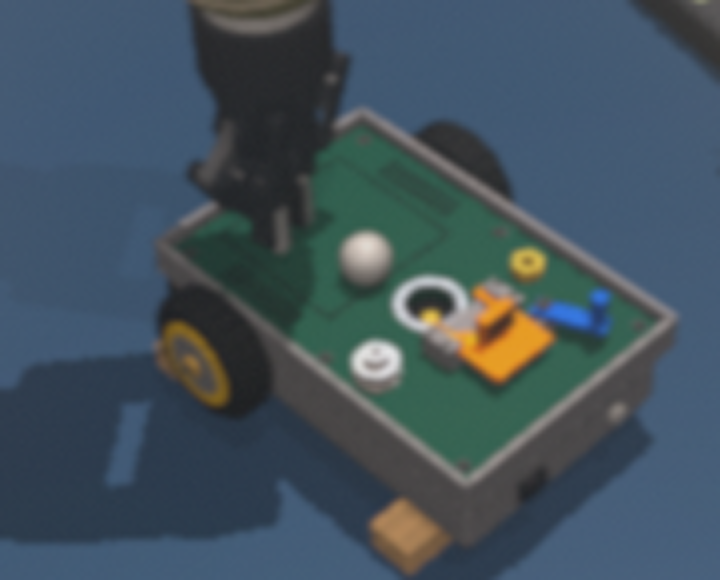

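>>> carry_out --increments '[[-0.62,[-0.0005,0.012,0.001],0],[-0.62,[-0.0005,0.022,0.001],0],[-0.62,[-0.0005,0.027,0.001],0],[-0.62,[-0.0005,0.031,0.001],0],[-0.62,[-0.0005,0.034,0.001],0],[-0.62,[-0.0005,0.037,0.001],0],[-0.62,[-0.0005,0.04,0.001],0],[-0.62,[-0.0005,0.043,0.001],0],[-0.62,[-0.0005,0.046,0.001],0],[-0.62,[-0.0005,0.049,0.001],0],[-0.62,[-0.0005,0.052,0.001],0],[-0.62,[-0.0005,0.054,0.001],0]]'

```text
time: 4.55
position: [0.5203, -0.0786, 0.0889]
eef_rot: [3.139, -0.002, 0.789]
contact_force: [-0.7, 0.7, 0.0]
grip_width: 0.0162
```

```bash
python3 -c "
from h import *
wr('w3.png');snap('side','s3.png')
a=cv2.imread('pics/s3.png')[170:315,170:350]; cv2.imwrite('pics/s3z.png',cv2.resize(a,None,fx=4,fy=4,interpolation=2))
go([.5525,-.1107,.088],44.9)"
```

```text
shift [-0.  45.5  1. ] turn 0.3 t 4.65 F [ 0.36  0.46 -0.31] pos [ 0.5203 -0.0786  0.0889] yaw 45.2 w 0.0166
```

View pics/w3.png

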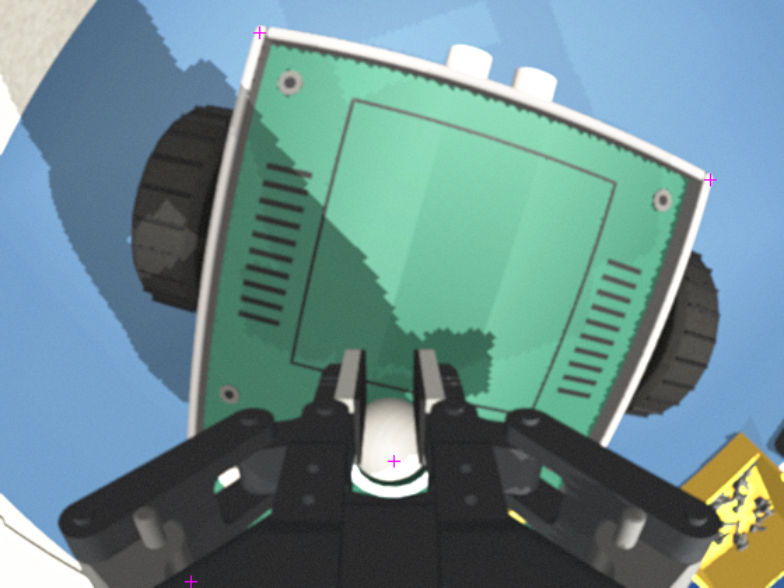

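View pics/s3z.png

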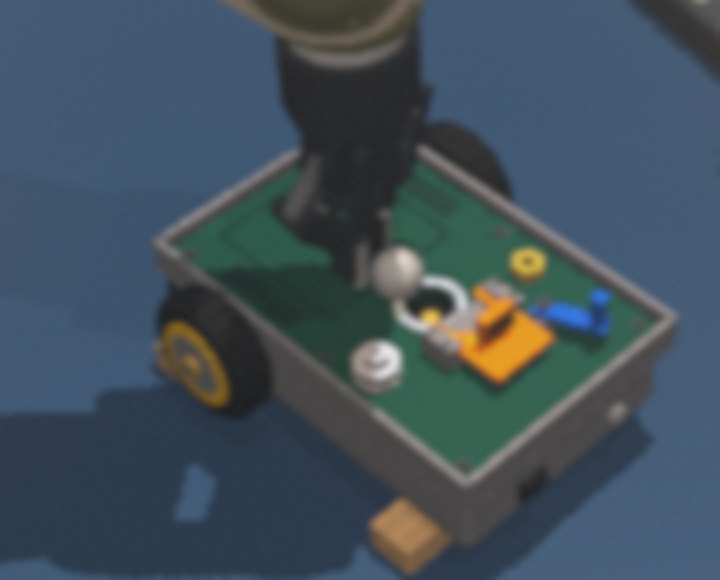

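>>> carry_out --increments '[[-0.62,[0,0.003,0],0],[-0.62,[0,0.006,0],0],[-0.62,[0,0.009,0],0],[-0.62,[0,0.011,0],0],[-0.62,[0,0.013,0],0],[-0.62,[0,0.015,0],0],[-0.62,[0,0.017,0],0],[-0.62,[0,0.018,0],0],[-0.62,[0,0.019,0],0],[-0.62,[0,0.019,0],0]]'

```text
time: 5.65
position: [0.5338, -0.0921, 0.0889]
eef_rot: [3.139, -0.002, 0.789]
contact_force: [0.6, 0.2, -0.2]
grip_width: 0.0159
```

```bash
python3 -c "
from h import *
wr('w4.png');snap('side','s4.png')
a=cv2.imread('pics/s4.png')[170:315,170:350]; cv2.imwrite('pics/s4z.png',cv2.resize(a,None,fx=4,fy=4,interpolation=2))
go([.5525,-.1107,.088],44.9)"
```

```text
shift [-0.1 26.5  1. ] turn 0.3 t 5.75 F [ 0.29 -0.43  0.5 ] pos [ 0.5337 -0.092   0.0889] yaw 45.2 w 0.016
```

View pics/w4.png

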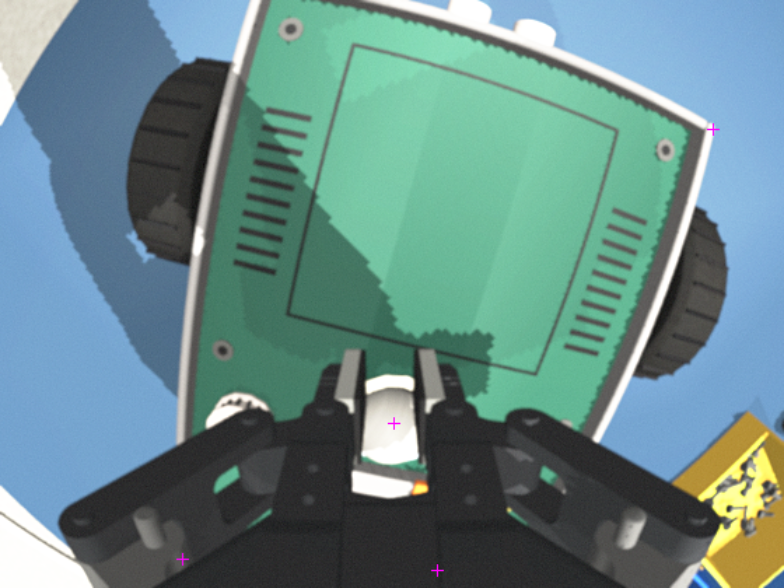

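View pics/s4z.png

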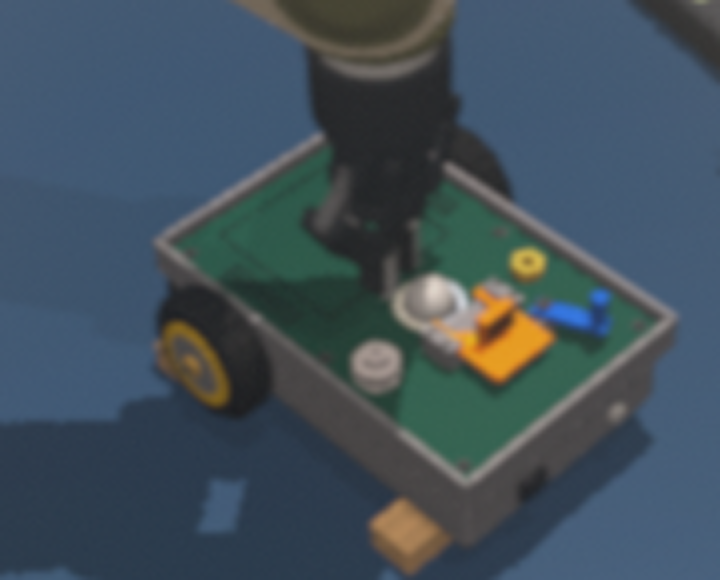

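The ball is seated: it sits low and centred in the ring, at (432,297) in the side zoom. Next I back off and rise.

>>> carry_out --increments '[[-0.62,[0,-0.01,0],0],[-0.62,[0,-0.02,-0.01],0],[-0.62,[0,-0.02,-0.05],0],[-1,[0,-0.02,-0.09],0],[-1,[0,-0.02,-0.09],0]]'

```text
time: 6.25
position: [0.5208, -0.0779, 0.1847]
eef_rot: [3.13, -0.006, 0.79]
contact_force: [0.7, 0.1, -0.5]
grip_width: 0.0
```

```bash
python3 -c "
from h import *
grv(0,-.108,.09)"
```

```text
world [ 0.5983 -0.1881  0.17  ]
shift [-23.7 132.5  16.1] turn 14.91 t 6.25 F [ 0.68  0.06 -0.49] pos [ 0.5208 -0.0779  0.1847] yaw 45.24 w 0.0
```

>>> carry_out --increments '[[-1,[-0.0237,0.1325,0.0],14.9],[-1,[-0.0237,0.1325,0.0],14.9],[-1,[-0.0237,0.1325,0.0],14.9],[-1,[-0.0237,0.1325,0.0],14.9],[-1,[-0.0237,0.1325,0.0],14.9]]'

```text
time: 6.75
position: [0.5977, -0.1876, 0.1856]
eef_rot: [3.133, -0.009, 0.529]
contact_force: [-0.1, 0.6, -0.3]
grip_width: -0.0002
```

```bash
python3 -c "
from h import *
wr('w5.png'); grv(0,-.108,.019)"
```

```text
world [ 0.5983 -0.1881  0.099 ]
shift [-0.6  0.6 86.9] turn 0.03 t 6.8 F [-0.01  0.41  0.34] pos [ 0.5975 -0.187   0.1859] yaw 30.36 w 0.0
```

View pics/w5.png

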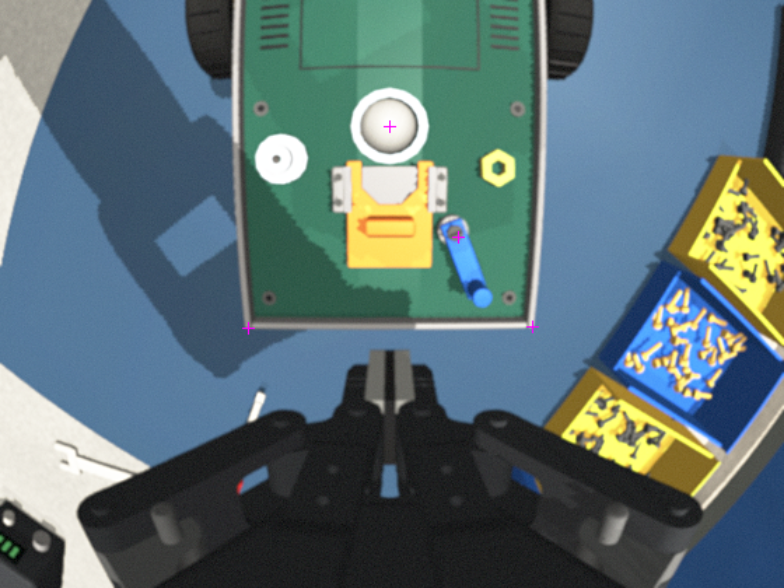

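The ball sits centred in the ring at (390,127). The tab is at (390,227), in line with the fingers, and the peg is at (482,298). Descending behind the tab.

>>> carry_out --increments '[[-1,[-0.0005,0.0,0.04],0],[-1,[-0.0005,0.0,0.07],0],[-1,[-0.0005,0.0,0.084],0],[-1,[-0.0005,0.0,0.087],0],[-1,[-0.0005,0.0,0.087],0]]'

```text
time: 7.3
position: [0.5984, -0.1873, 0.1]
eef_rot: [3.132, -0.009, 0.531]
contact_force: [0.8, -0.2, 0.5]
grip_width: -0.0001
```

```bash
python3 -c "
from h import *
wr('w6.png'); grv(0,-.056,.019)"
```

```text
world [ 0.5721 -0.1432  0.099 ]
shift [ -0.6 -51.7   1. ] turn 0.06 t 7.35 F [ 1.33 -0.96 -0.03] pos [ 0.5987 -0.1875  0.1005] yaw 30.39 w 0.0003
```

View pics/w6.png

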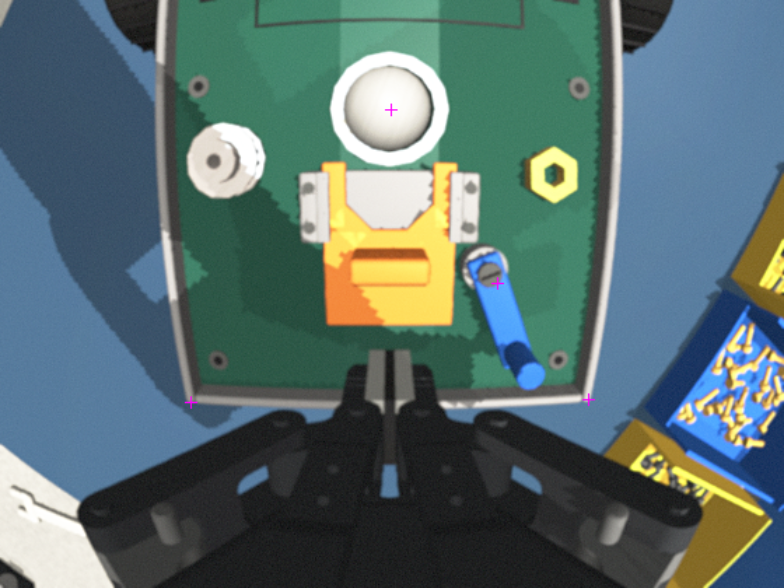

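>>> carry_out --increments '[[-1,[-0.0005,-0.015,0.0],0],[-1,[-0.0005,-0.02,0.0],0],[-1,[-0.0005,-0.024,0.0],0],[-1,[-0.0005,-0.028,0.0],0],[-1,[-0.0005,-0.032,0.0],0],[-1,[-0.0005,-0.036,0.0],0],[-1,[-0.0005,-0.04,0.0],0],[-1,[-0.0005,-0.044,0.0],0],[-1,[-0.0005,-0.047,0.0],0],[-1,[-0.0005,-0.049,0.0],0],[-1,[-0.0005,-0.05,0.0],0],[-1,[-0.0005,-0.05,0.0],0]]'

```text
time: 8.55
position: [0.5729, -0.1444, 0.0999]
eef_rot: [3.131, -0.01, 0.531]
contact_force: [0.4, -0.6, 1.9]
grip_width: -0.0001
```

```bash
python3 -c "
from h import *
wr('w7.png'); grv(0,-.056,.019)"
```

```text
world [ 0.5721 -0.1432  0.099 ]
shift [-0.  -1.4  0.8] turn 0.06 t 8.6 F [ 1.15 -0.88  0.53] pos [ 0.5728 -0.1445  0.0998] yaw 30.39 w 0.0002
```

View pics/w7.png

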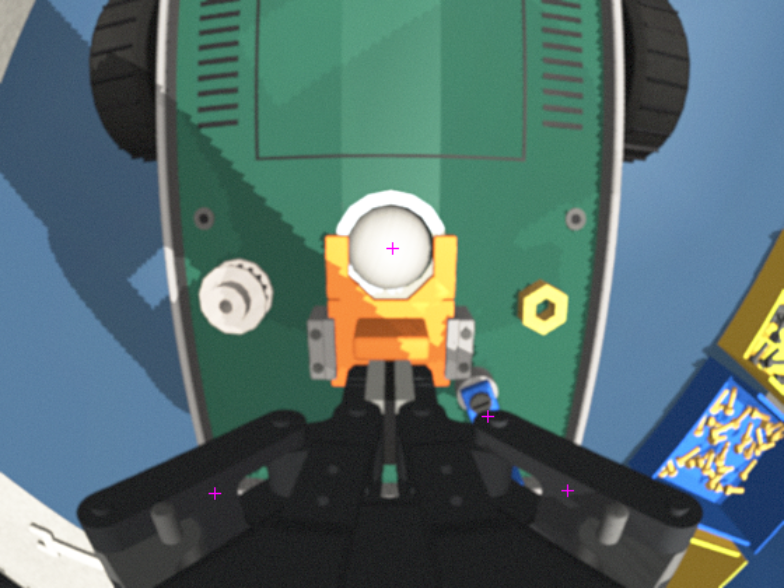

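>>> carry_out --increments '[[-1,[0,-0.001,0.0],0],[-1,[0,-0.002,0.0],0],[-1,[0,-0.003,0.0],0],[-1,[0,-0.003,0.0],0]]'

```text
time: 9.0
position: [0.5718, -0.1428, 0.0999]
eef_rot: [3.129, -0.01, 0.53]
contact_force: [3.9, -5.4, -0.9]
grip_width: 0.0002
```

```bash
python3 -c "
from h import *
p,s=wr('w8.png'); grv(0,-.056,.019)
im=cv2.imread('pics/raw_w8.png')
for y in (-37,-45,):
  for u in wproj(p,rv(RP,TH,np.array([(-12,y,113),(12,y,113)])/1e3),s): cv2.drawMarker(im,tuple(int(round(v)) for v in u),(255,0,0),0,6,1)
for u in wproj(p,rv(RP,TH,np.array([(-22,-65,93),(22,-65,93),(-22,-15,93)])/1e3),s): cv2.drawMarker(im,tuple(int(round(v)) for v in u),(255,255,0),0,6,1)
cv2.imwrite('pics/w8z.png',cv2.resize(im[140:300,190:370],None,fx=3.5,fy=3.5,interpolation=2))
"
```

```text
world [ 0.5721 -0.1432  0.099 ]
shift [0.  0.5 0.9] turn 0.05 t 9.05 F [ 4.66 -5.57 -1.61] pos [ 0.5718 -0.1428  0.0999] yaw 30.38 w 0.0001
```

View pics/w8z.png

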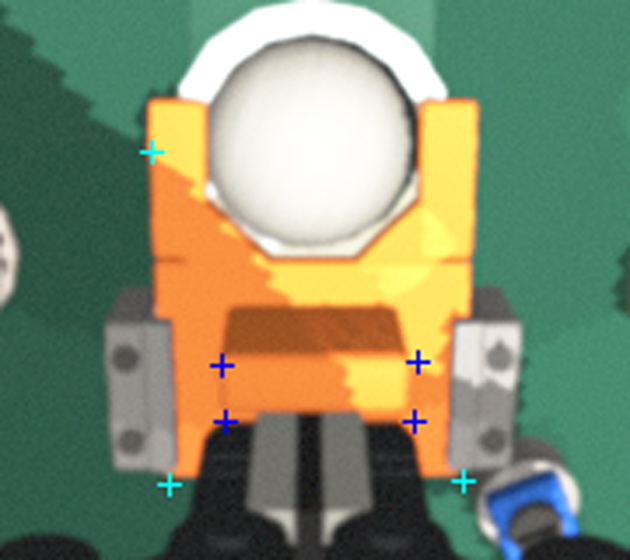

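The keeper is stalled against its stop: about 7 N of force, with the tab within roughly 1 mm of the predicted home marks. I retreat and measure the button.

>>> carry_out --increments '[[-1,[0,0.01,0],0],[-1,[0,0.025,-0.02],0],[-1,[0,0.04,-0.06],0],[-1,[0,0.05,-0.09],0],[-1,[0,0.05,-0.09],0]]'

```text
time: 9.55
position: [0.5973, -0.1872, 0.1946]
eef_rot: [3.124, -0.014, 0.529]
contact_force: [0.5, 1.0, 0.1]
grip_width: 0.0005
```

```bash
python3 -c "
from h import *
p,s=wr('w9.png')
im=cv2.imread('pics/raw_w9.png')
for X in [(0,-17,98),(-12,-37,113),(12,-45,113),(-22,-65,93),(22,-65,93),(34,-73,94)]:
  u=wproj(p,rv(RP,TH,np.array([X])/1e3),s)[0]; cv2.drawMarker(im,tuple(int(round(v)) for v in u),(255,0,255),0,6,1)
cv2.imwrite('pics/w9z.png',cv2.resize(im[60:260,160:400],None,fx=3,fy=3,interpolation=2))
grv(.067,-.107,.09,80)
"
```

```text
world [ 0.6557 -0.1534  0.17  ]
shift [67.5  1.4 22.7] turn -79.99 t 9.6 F [-0.24 -0.37 -0.83] pos [ 0.5963 -0.1862  0.1919] yaw 30.35 w 0.0002
```

View pics/w9z.png

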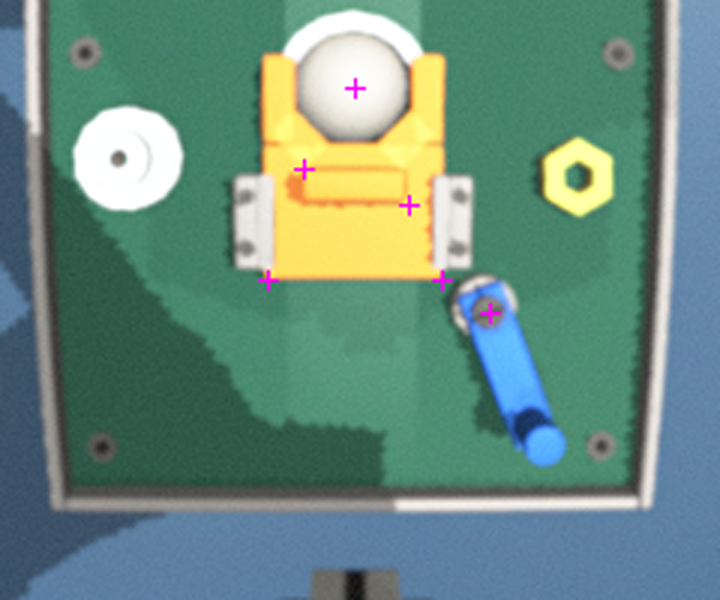

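The keeper tail and tab line up with the home marks, and the ball is centred. Now I compute the peg position and the travel moves.

```bash
python3 -c "
from h import *
s=arm.sense();p=arm.snapshot('wrist')
g=inv(RP,TH,wat(p,(545/3+160,445/3+60),.114,s))[0]; print(g, np.arctan2(-(g[0]-.034),-(g[1]+.073)),np.hypot(g[0]-.034,g[1]+.073))
grv(.070,-.108,.06,80)
"
```

```text
[ 0.04455038 -0.09943732] -0.3797056908251184 0.028464752352360196
world [ 0.6588 -0.1528  0.14  ]
shift [70.6  3.1 50.9] turn -79.97 t 9.65 F [ 0.51  0.39 -0.8 ] pos [ 0.5956 -0.1855  0.1901] yaw 30.36 w -0.0001
```

>>> carry_out --increments '[[-1,[0.0706,0.003,0.0],-80],[-1,[0.0706,0.003,0.0],-80],[-1,[0.0706,0.003,0.0],-80],[-1,[0.0706,0.003,0.0],-80],[-1,[0.0706,0.003,0.0],-80],[-1,[0.0706,0.003,0.0],-80],[-1,[0.0706,0.003,0.0],-80],[-1,[0.0706,0.003,0.0],-80],[-1,[0.0706,0.003,0.0],-80],[-1,[0.0706,0.003,0.01],-80],[-1,[0.0706,0.003,0.02],-80]]'

```text
time: 10.75
position: [0.6577, -0.1521, 0.1689]
eef_rot: [3.132, 0.008, 1.927]
contact_force: [0.1, -1.0, 0.0]
grip_width: -0.0
```

```bash
python3 -c "
from h import *
wr('w10.png')
grv(.070,-.108,.02,80)
"
```

```text
world [ 0.6588 -0.1528  0.1   ]
shift [-1.1  0.7 66.8] turn -0.03 t 10.8 F [-0.76 -0.93 -2.3 ] pos [ 0.6571 -0.1518  0.1668] yaw 110.3 w -0.0002
```

View pics/w10.png

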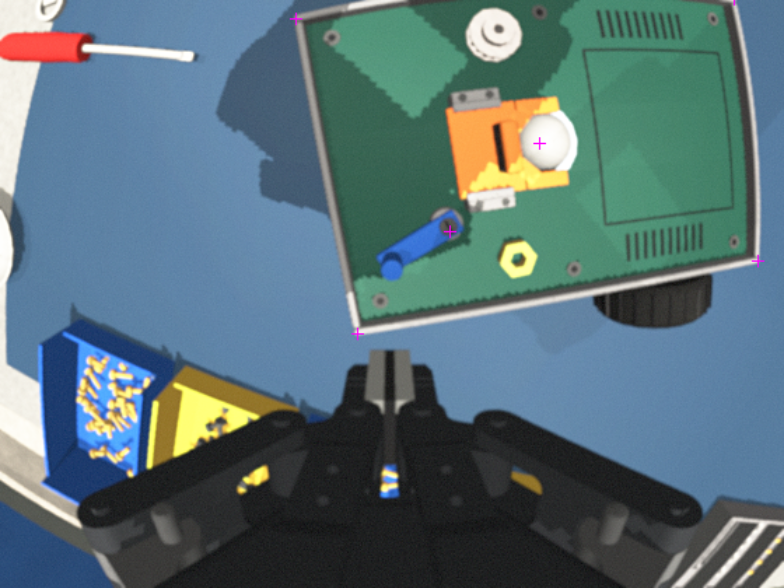

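>>> carry_out --increments '[[-1,[-0.001,0.0,0.04],0],[-1,[-0.001,0.0,0.058],0],[-1,[-0.001,0.0,0.067],0],[-1,[-0.001,0.0,0.067],0],[-1,[-0.001,0.0,0.067],0]]'

```text
time: 11.3
position: [0.6585, -0.1531, 0.1009]
eef_rot: [3.133, 0.007, 1.925]
contact_force: [-0.0, 1.0, 0.3]
grip_width: 0.0002
```

```bash
cat >> h.py <<'E'
def path(ph0,ph1,n,y0,y1,gap=.016):
    s=arm.sense(); R=Ro.from_euler('xyz',s['eef_rot']).as_matrix(); cy=np.degrees(s['eef_rot'][2])
    print('t',s['time'],'now',inv(RP,TH,s['position']).round(4),s['position'][2].round(4),cy.round(1),'F',s['contact_force'].round(1))
    for k in range(1,n+1):
        ph=ph0+(ph1-ph0)*k/n; yo=y0+(y1-y0)*k/n; a=np.radians(yo)
        x=.034-.032*np.sin(ph)+gap*np.sin(a); y=-.073-.032*np.cos(ph)-gap*np.cos(a)
        d=R.T@(rv(RP,TH,[x,y,.1])[0]-s['position']); t=(cy-np.degrees(TH)-yo+180)%360-180
        print(round(ph,2),[float(v) for v in d.round(4)],round(t,1))
E
python3 -c "
from h import *
wr('w11.png')
path(-.55,.6,12,80,50)
"
```

```text
t 11.35 now [[ 0.0697 -0.1083]] 0.1013 110.3 F [-0.3 -0.2 -0.3]
-0.45 [0.002, -0.0065, 0.0012] 2.4
-0.36 [-0.0004, -0.0091, 0.0012] 4.9
-0.26 [-0.0025, -0.0119, 0.0012] 7.4
-0.17 [-0.0044, -0.0148, 0.0012] 9.9
-0.07 [-0.006, -0.0179, 0.0012] 12.4
0.02 [-0.0072, -0.0211, 0.0011] 14.9
0.12 [-0.0082, -0.0243, 0.0011] 17.4
0.22 [-0.0089, -0.0276, 0.0011] 19.9
0.31 [-0.0093, -0.0309, 0.0011] 22.4
0.41 [-0.0094, -0.0342, 0.001] 24.9
0.5 [-0.0091, -0.0375, 0.001] 27.4
0.6 [-0.0086, -0.0406, 0.001] 29.9
```

View pics/w11.png

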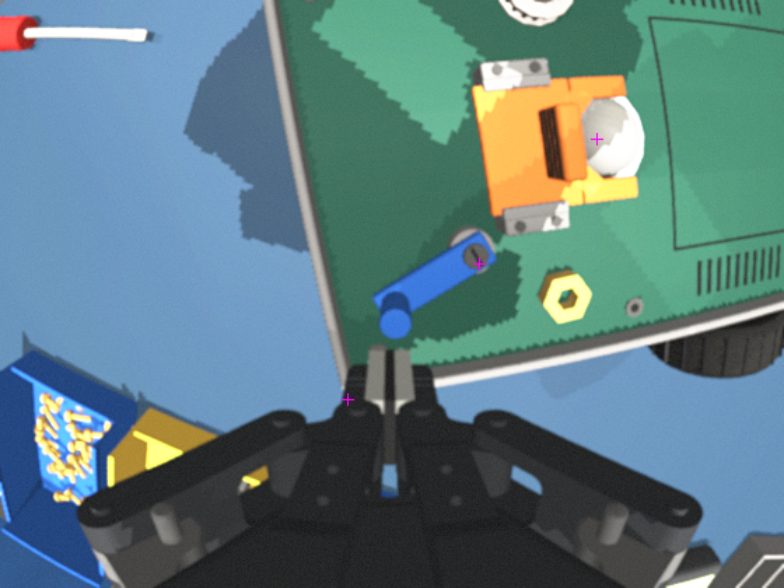

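>>> carry_out --increments '[[-1,[-0.001,-0.0065,0],2.5],[-1,[-0.001,-0.009,0],5],[-1,[-0.0025,-0.012,0],7.5],[-1,[-0.0045,-0.015,0],10],[-1,[-0.006,-0.018,0],12.5],[-1,[-0.007,-0.021,0],15],[-1,[-0.008,-0.0245,0],17.5],[-1,[-0.009,-0.0275,0],20],[-1,[-0.0095,-0.031,0],22.5],[-1,[-0.0095,-0.034,0],25],[-1,[-0.009,-0.0375,0],27.5],[-1,[-0.0085,-0.0405,0],30]]'

```text
time: 12.55
position: [0.6244, -0.1761, 0.1027]
eef_rot: [3.126, 0.003, 1.399]
contact_force: [1.9, -2.4, -0.0]
grip_width: 0.0003
```

```bash
python3 -c "
from h import *
wr('w12.png')
path(.6,1.5,9,50,20)
"
```

```text
t 12.6 now [[ 0.0283 -0.1105]] 0.1026 80.0 F [ 1.2 -2.1  0.9]
0.7 [-0.0005, -0.0039, 0.0026] 3.0
0.8 [-0.0013, -0.0072, 0.0025] 6.4
0.9 [-0.0018, -0.0105, 0.0025] 9.7
1.0 [-0.0019, -0.0137, 0.0024] 13.0
1.1 [-0.0017, -0.017, 0.0024] 16.4
1.2 [-0.0012, -0.0202, 0.0023] 19.7
1.3 [-0.0004, -0.0232, 0.0023] 23.0
1.4 [0.0007, -0.0262, 0.0022] 26.4
1.5 [0.002, -0.029, 0.0022] 29.7
```

View pics/w12.png

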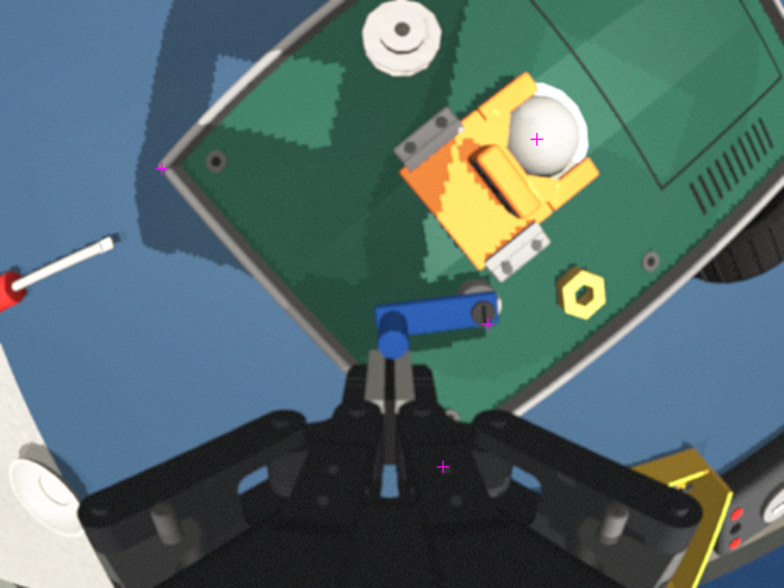

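Pushing well: the peg is at (393,345), centred on the fingers. Continuing along the arc.

>>> carry_out --increments '[[-1,[-0.0005,-0.004,0.0015],3],[-1,[-0.0015,-0.007,0.0025],6.5],[-1,[-0.002,-0.0105,0.0025],9.5],[-1,[-0.002,-0.0135,0.0025],13],[-1,[-0.0015,-0.017,0.0025],16.5],[-1,[-0.001,-0.02,0.0025],19.5],[-1,[-0.0005,-0.023,0.0025],23],[-1,[0.0005,-0.026,0.0025],26.5],[-1,[0.002,-0.028,0.0025],29.5]]'

```text
time: 13.5
position: [0.5974, -0.1697, 0.101]
eef_rot: [3.125, -0.005, 0.88]
contact_force: [0.7, -1.6, 0.2]
grip_width: -0.0002
```

```bash
python3 -c "
from h import *
wr('w13.png')
path(1.5,1.7,4,20,10)
"
```

```text
t 13.55 now [[ 0.0085 -0.0912]] 0.101 50.3 F [ 0.1 -0.3  1.8]
1.55 [-0.0008, -0.0027, 0.0009] 2.5
1.6 [-0.0009, -0.0043, 0.0009] 5.0
1.65 [-0.001, -0.0058, 0.0009] 7.5
1.7 [-0.001, -0.0074, 0.0009] 10.0
```

View pics/w13.png

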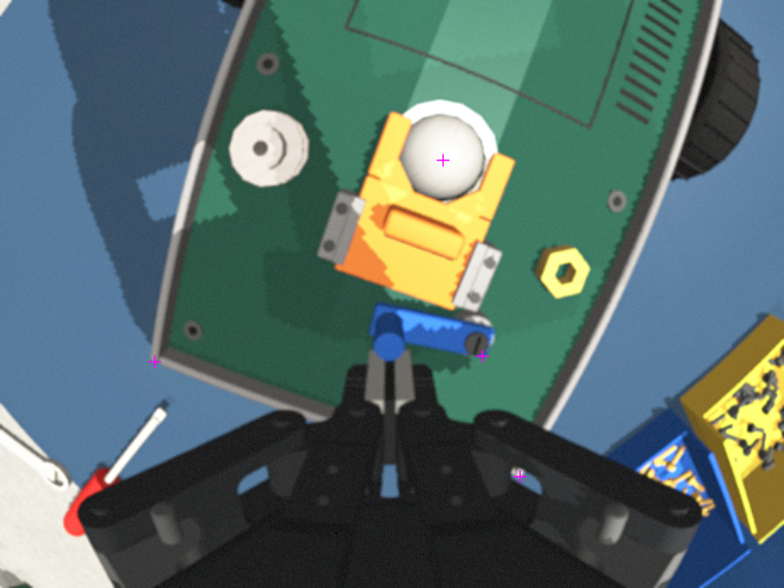

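>>> carry_out --increments '[[-1,[-0.001,-0.002,0.001],2.5],[-1,[-0.001,-0.003,0.001],5],[-1,[-0.001,-0.004,0.001],7.5],[-1,[-0.001,-0.005,0.001],10],[-1,[-0.001,-0.0055,0.001],10]]'

```text
time: 14.05
position: [0.5934, -0.1679, 0.1011]
eef_rot: [3.122, -0.009, 0.704]
contact_force: [3.4, -6.3, -2.2]
grip_width: 0.0
```

```bash
python3 -c "
from h import *
wr('w14.png')
path(1.6,1.8,4,10,10)
"
```

```text
t 14.1 now [[ 0.0059 -0.0881]] 0.1011 40.4 F [ 3.1 -5.7 -2.7]
1.65 [-0.0007, -0.002, 0.0011] 0.0
1.7 [-0.0003, -0.0036, 0.0011] 0.0
1.75 [0.0002, -0.0051, 0.001] 0.0
1.8 [0.0008, -0.0066, 0.001] 0.0
```

View pics/w14.png

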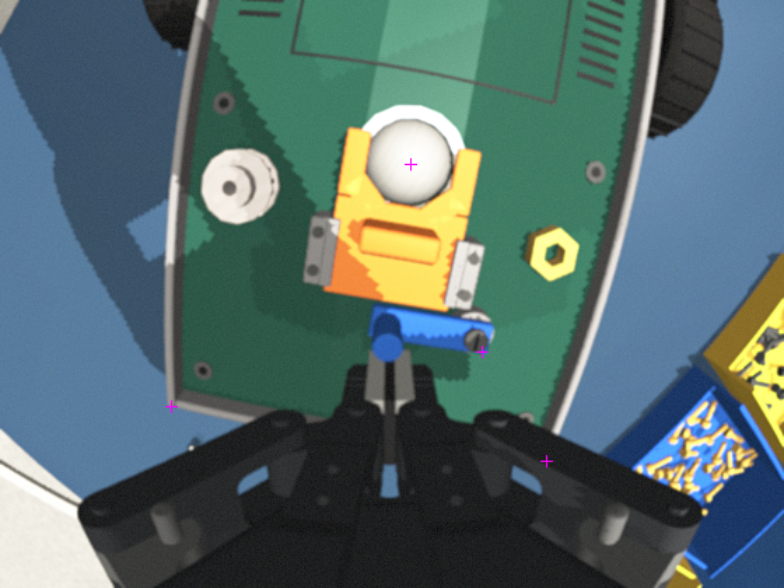

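The button has stalled at about 7 N, and the bar lies parallel to the keeper tail. I retreat and check.

>>> carry_out --increments '[[-1,[0,0.01,0],0],[-1,[0,0.03,-0.01],0],[-1,[0,0.045,-0.05],0],[-1,[0,0.05,-0.09],0],[-1,[0,0.05,-0.1],0],[-1,[0,0.05,-0.1],0]]'

```text
time: 14.7
position: [0.6244, -0.2052, 0.2044]
eef_rot: [3.118, -0.01, 0.706]
contact_force: [1.4, -0.5, -0.4]
grip_width: 0.0002
```

```bash
python3 -c "
from h import *
p,s=wr('w15.png')
im=cv2.imread('pics/raw_w15.png')
for X in [(0,-17,98),(-22,-65,93),(22,-65,93),(34,-73,94),(-4,-73,94),(2,-73,114)]:
  u=wproj(p,rv(RP,TH,np.array([X])/1e3),s)[0]; cv2.drawMarker(im,tuple(int(round(v)) for v in u),(255,0,255),0,6,1)
cv2.imwrite('pics/w15z.png',cv2.resize(im[40:240,160:400],None,fx=3,fy=3,interpolation=2))
print(s['contact_force'],s['position'],s['time'])
"
```

```text
[ 1.44669131 -0.47642706 -0.40562008] [ 0.62444547 -0.20519679  0.2043527 ] 14.7
```

View pics/w15z.png

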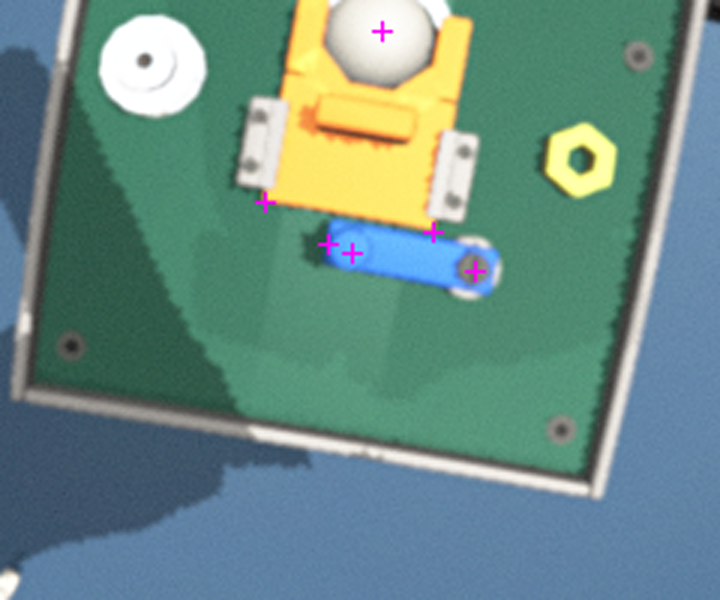

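The picture shows the bar parallel to the tail, with its tip at (328,243) and pivot at (476,270), both on the predicted locked marks. The keeper is home and the ball is seated.

```bash
python3 -c "
from h import *
print(arm.sense()['contact_force'],arm.sign_off())"
```

```text
the job is handed in; nothing more can be done
[-0.00365606  0.28170547  0.25116073] None
```

The job is handed in at about 15 s of the 45 s allowed; the hand-in reports no verdict.

- **Ball:** I nudged it with the half-shut fingertips used as a fork, along a straight line into the pocket. It now sits low and centred in the white ring.
- **Keeper:** I pushed it by its tab until it stalled at about 7 N against its stop.
- **Turn-button:** I swept the peg round its arc to its stop, where it also stalled at about 7 N.

**Last checks:** In the final wrist picture the keeper tail, the bar and the ball all lie on the predicted home and locked marks, within 1–2 mm. The bar is parallel to the tail. The nut, pulley and screwdriver looked undisturbed; I did not check the brush again, but the arm did not go near it on the bench. The gripper was clear, with about 0.3 N of force reading (noise).

**Disagreement:** The top and side cameras differed by about 4 mm on the rover's position. I used a compromise between the two, and the wrist-camera views confirmed it.

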